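# Hold a blank down in its V-block with the swing-arm plunger

### The job

Beyond the grey desk divider, swing the small hold-down press's arm round until its plunger stands over the middle of the V-block, then press the red knob down so that the rubber foot holds the round steel blank: 13 mm, which brings the yellow ring on the stem level with the top of the brass collar. Stay there: the program finishes while the robot still keeps the knob pressed at that mark. Never push the plunger to the bottom of its travel, leave the blank lying where it is in the V, and do not shift the things lying round the press.

Things in the scene. Friction and masses are not known exactly. Their poses are not given: they have to be found in the camera images.
- press: hold-down press standing fixed on the desk: grey base plate 205x130x12 mm with an upright steel post. Origin on the desk surface under the post's axis; z up; its x axis points from the work side back past the post (the plate reaches from x = -170 to +35 mm). The arm with plunger and foot is carried by it.
- post_top (a point): point on the post's vertical axis, about which the arm swings, 130 mm above the desk. The desk divider between robot and press is a wall 340 mm high, 28 mm thick, at 60 degrees anticlockwise from world x; its face on the press side lies where 0.866 x - 0.5 y = 0.412 m: cross above it. Tall camera equipment stands where 0.866 x - 0.5 y is over 0.68 m and y below -0.25 m
- swing_arm (a joint): angle of the aluminium arm (16 mm thick, its middle 116 mm above the desk) about the post, rad, limits -0.6 to 1.4; at 0 it points along the press's -x axis, and it grows anticlockwise seen from above. The plunger's axis is 116 mm from the post's axis. Stiff by friction (0.2 N m): it stays where it is left. It starts parked 0.4 rad or more on the positive side of the V-block; the foot passes 7 mm over the blank
- knob_top (a point): centre of the flat top of the red round knob on the plunger: knob 28 mm across and 22 mm high, the top 178 mm above the desk when up. Between knob and brass collar 26 mm of bare 12 mm stem show when it is up. It can be gripped round its side or pushed on top
- plunger (a joint): downward travel of the plunger, m: 0 when up, 0.022 at the bottom. A spring returns it (2 N at first, 0.4 N/mm more); from 7 mm on the foot's own spring adds 0.9 N/mm, so 13 mm takes about 12 N. At 13 mm the middle of the yellow ring (4 mm high) is level with the top of the brass collar, 130 mm above the desk
- foot: round rubber foot, 15 mm across, on a spring rod under the plunger; it moves with the plunger and gives way upward when it meets the blank. Axes as the arm's; its origin lies on the desk surface level under the plunger's axis when the plunger is up
- foot_tip (a point): centre of the foot's underside, on the plunger's axis, 89 mm above the desk when up
- v_seat (a point): middle of the V-block (steel, 46 mm long, 38 wide, 32 high, on a dark 30 mm riser fixed on the base plate): the point on the axis of a well seated blank, midway along the V, 74 mm above the desk. Its y axis runs along the V
- blank: round steel blank with a copper band near one end, 16 mm across, 84 mm long, 0.13 kg, lying loose in the V. Origin at its middle; y along its axis
- drill_box: bystander, to be left alone: blue closed plastic drill case, 76x118x33 mm; origin at the centre of its underside
- tape_roll: bystander, to be left alone: roll of masking tape lying flat, 110 mm across, 24 mm high; origin at the centre of its underside
- hex_key_set: bystander, to be left alone: orange hex key holder, 33x97x21 mm; origin at the centre of its underside
- spare_lens: bystander, to be left alone: black ribbed lens standing on its cap, 49 mm across, 35 mm high; origin at the centre of its underside
- oil_bottle: bystander, to be left alone: small oil bottle with red cap and white nozzle, 34 mm across, 96 mm high; origin at the centre of its underside
- drill_tube_1: bystander, to be left alone: square plastic drill tube with an orange end lying flat, 15x89x14 mm; origin at the centre of its underside
Things that resemble listed ones, but are neither listed nor needed, are in the scene too. Leave any pink or turquoise look-alike of the blank alone.

How it is judged:
On the way, in this order (a step that is already met when the one before it is completed fails the run):
1. the arm is swung so that the foot stands over the middle of the V-block, plunger still up (horizontal distance between foot_tip and v_seat below 0.008 m and value of joint plunger below 0.004 m), for 0.2 s.
2. the plunger is pressed to its mark, the foot on the blank (horizontal distance between foot_tip and v_seat below 0.008 m and value of joint plunger between 0.01 and 0.016 m and contact force between foot and blank above 1.5 N), for 0.2 s.
At the end, for the whole second after the job is handed in: The robot keeps the knob pressed (more than 3 N on it) and still, plunger 10 to 16 mm down; the foot is within 8 mm of the middle of the V-block and pushes on the blank with 1.5 to 15 N; the blank lies seated within 12 mm of the middle of the V (all of step 2 and velocity of joint plunger between -0.01 and 0.01 m/s and contact force between foot and blank below 15 N and distance between blank and v_seat below 0.012 m and contact force between any of the fingers, the arm and press above 3 N); the arm keeps its last pose, push and grip.
It fails at once if the plunger is pushed nearly to the bottom (over 19 mm) (value of joint plunger above 0.019 m).
It fails at once if the blank is knocked out of its place (over 15 mm) (distance of blank from where it was at the start of the episode above 0.015 m).
It fails at once if a bystander is shifted (over 20 mm) (distance of any of drill_box, tape_roll, hex_key_set, spare_lens, oil_bottle, drill_tube_1 from where it was at the start of the episode above 0.02 m).
It also fails if it takes over 51 s, if anything falls off the work surface, if the arm or the gripper's body presses on something with over 40 N, if the wrist force passes 120 N, or if a joint passes its speed limit or range.

### The arm

A 6-joint arm with a two-finger parallel gripper is mounted at the origin on the work surface; the furniture and walls round the work are solid. World frame = base frame: x ahead of the robot, y to its left, z up, the work surface at z = 0. Lengths are in m, angles in rad, forces in N, time in s.
With the tool pointing down it reaches from about 0.4 to 0.825 m from the base axis. Payload 7 kg.
Tool frame: the origin (TCP) lies at the centre of the arm's flange, where the gripper is bolted on; the fingertips stand 178 mm ahead of it and the grasp point (between the pads) lies 159 mm ahead of it; x points along the fingers, z is the direction in which the jaws open and shut, and the axes are right-handed (so a half turn about x gives the same grasp; the last joint's range is limited). The gripper opens to 88 mm and grips with 3 to 60 N. Pads are 19 mm wide; open, the fingers measure 130 mm over their backs; the gripper's body (78 mm by 193 mm) begins 47 mm behind the grasp point.
Start: joints at [1.614, 0.359, 0.012, 0, -1.224, -0.288], TCP at [0.164, 0.655, 0.405] pointing down, gripper open.
Joint ranges: [-3.07, 3.07], [-1.43, 2.12], [-1.02, 1.25], [-3.03, 1.67], [-3.05, -0], [-3.03, 3.03]. Speed limits (rad/s): [2.39, 2.39, 3.01, 3.14, 3.14, 3.14].

### API

Orientations are given as [roll, pitch, yaw] about the fixed x, y, z axes, in that order (R = Rz(yaw) Ry(pitch) Rx(roll)).
In Python, from station import telemetry, optics, job_done, finder gives the robot as it stands.
- The arm moves only by the tool play_rows, never from a script. Its argument "steps" is a list of rows, each an object of numbers: "gripper": the opening, from 0 (shut) to 1 (fully open); "tx", "ty", "tz": the shift along the tool's x, y, z in units of 25 mm (1.0 is 25 mm); "ax", "ay", "az": the turn, a rotation vector about the tool's x, y, z in units of 6 degrees (1.0 is 6 degrees). In form: [{"gripper": .., "tx": .., "ty": .., "tz": .., "ax": .., "ay": .., "az": ..}, ...]. A call has 1 to 20 rows; each row shifts and turns the commanded pose from where the row before left it, along the tool's axes as they then stand; what a row does not reach is not made up. A row lasts 1/12 s, in which the tool goes at most 41.7 mm and 7.16 degrees, less where a joint would pass 70% of its speed; a pose out of reach is approached as far as the arm can. A call is refused whole if a number of a shift passes 1 or a number of a turn 1, either way. A call with a gripper value outside its range is refused whole. The fingers move at their own pace and stop on an object; "newtons" is the grip in N (left out, the last holds). Time passes only in rows, so rows that do not move let the fingers close. It gives the time, the measured TCP pose, the force and the opening at its end, in the units of the state.
- telemetry.get_state(): the state, without advancing time (a new reading comes with each control period).
- optics.grab_frame(name): name is "scene" or "top" or "wrist"; returns the picture (400x640x3 uint8, red, green, blue); there is no depth.
- optics.calibration(name): a dict with "fx", "fy", "cx", "cy" (pixels), "T" (4x4, takes a point from camera to world coordinates); the wrist camera has in their place "mount" (4x4, takes a point from camera to tool coordinates, whose origin is the TCP and whose axes are the tool frame's). Camera axes: x right, y down, z forward; pixel columns grow to the right and rows downward; lengths in m; the calibration is good to about 2 mm. A picture is of the moment at which its call begins: read the wrist's pose just before it. calibration takes no time and is no camera call.
- job_done(): hands the job in, once; it reports no verdict.
Trained networks look in the newest picture that a camera, given by its name, has taken for a name from the list of things; names that differ only in an ending like _2 or _b are one class to them, and where a whole thing is asked for, a point or a joint stands for the part that bears it (a point fixed in the world has none). Each returns a list of dicts, best first, with "confidence" (0 to 1); they miss things now and then, are a little off and sometimes report something else, mostly with a low value. They report only what shows in the picture. A call takes as long as a camera call. They do not tell look-alikes from the thing itself.
- finder.look_for(query, camera): "extent" ([left, top, right, bottom] in pixels, round what is visible of it).
- finder.silhouettes(query, camera): "pixels" (400x640 bool, what is visible of it) and "extent" ([left, top, right, bottom] in pixels, round what is visible of it).
- finder.pinpoint(query, camera): "location" ([row, column] in pixels: a listed point, or the origin of a listed thing).
The state is a dict: "t": time; "q": joint angles; "qd": joint speeds; "joint_efforts": joint torques, N m; "eef_pos": TCP position; "ee_rot": TCP orientation; "force": force on the tool from outside, world axes, zero at the start; "moment": the same for the moment, N m; "width": finger opening in m.
Only numpy, scipy, OpenCV 4.12 (cv2) and the standard library are available. Lean on these libraries where they do the work, as an engineer would, in place of code of your own. Each camera call takes 0.05 s, during which the arm holds its last target.

## Working session

There is one attempt and no reset: what is moved stays moved. The work goes in short steps, Python scripts to look and compute and a tool call to move; the robot and the scene stay as the last step left them, time stands still between calls to the robot, and variables do not carry over. Pictures are saved under pics/ and viewed, and the job is handed in when it is done.

Besides the shell and the picture viewer there is one more tool, called after "Call:" as name([rows], argument=value, ...), one row to a line, values as JSON. play_rows: Moves the arm, as the interface text tells. Its arguments: {"type":"object","properties":{"steps":{"type":"array"},"newtons":{"type":"number"}},"required":["steps"]}

```bash
ls; mkdir -p pics; python3 - <<'E'
from station import telemetry, optics, finder
import cv2,numpy as np
s=telemetry.get_state();print({k:np.round(v,3).tolist() for k,v in s.items()})
for n in ["scene","top","wrist"]:
    f=optics.grab_frame(n);cv2.imwrite(f"pics/{n}0.png",f[:,:,::-1])
    c=optics.calibration(n);print(n,{k:np.round(v,4).tolist() for k,v in c.items()})
E
```

```text
pics
{'t': 0.0, 'q': [1.614, 0.359, 0.011, -0.0, -1.224, -0.288], 'qd': [-0.001, 0.001, 0.001, -0.0, 0.001, -0.002], 'joint_efforts': [0.0, -58.272, 29.305, 6.997, 0.007, -0.0], 'eef_pos': [0.164, 0.655, 0.404], 'ee_rot': [0.081, 1.569, -1.734], 'force': [-0.102, -0.023, 0.378], 'moment': [0.045, 0.035, 0.025], 'width': 0.087}
scene {'fx': 423.592, 'fy': 423.592, 'cx': 321.0047, 'cy': 200.5813, 'T': [[0.6313, -0.6285, 0.4543, 0.0977], [-0.7754, -0.4984, 0.3878, -0.4567], [-0.0173, -0.5971, -0.802, 0.9954], [0.0, 0.0, 0.0, 1.0]]}
top {'fx': 399.5886, 'fy': 399.5886, 'cx': 314.7514, 'cy': 194.5142, 'T': [[0.0197, -0.9982, 0.0573, 0.5388], [-0.9993, -0.0178, 0.0326, -0.0772], [-0.0315, -0.0579, -0.9978, 1.1325], [0.0, 0.0, 0.0, 1.0]]}
wrist {'fx': 277.6797, 'fy': 277.6797, 'cx': 317.291, 'cy': 202.5282, 'mount': [[-0.0004, -0.2849, 0.9586, 0.02], [0.0001, -0.9586, -0.2849, 0.0774], [1.0, -0.0001, 0.0004, 0.0007], [0.0, 0.0, 0.0, 1.0]]}
```

View pics/scene0.png

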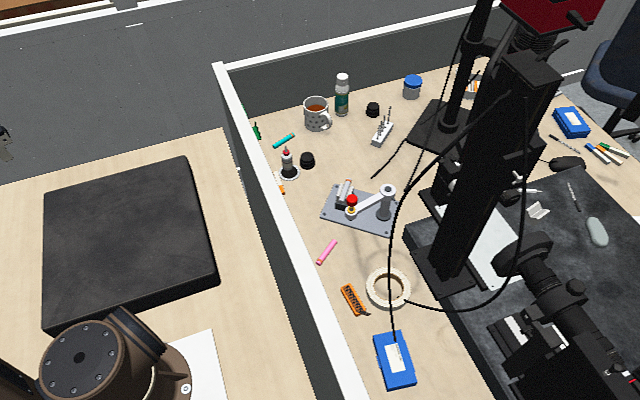

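View pics/top0.png

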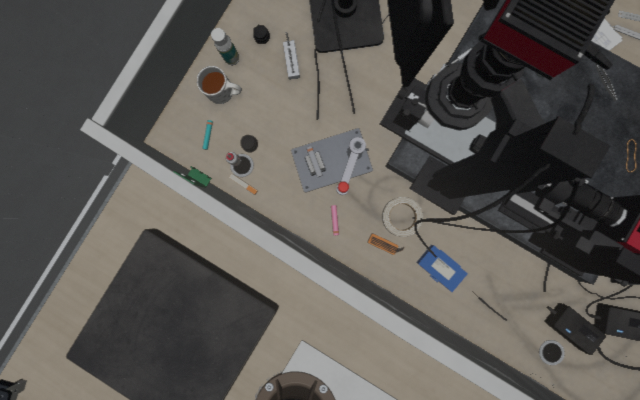

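```bash
cat > h.py <<'E'
import numpy as np,cv2
from station import telemetry, optics, finder
from scipy.spatial.transform import Rotation as R
def pose(s=None):
    s=s or telemetry.get_state()
    T=np.eye(4);T[:3,:3]=R.from_euler('xyz',s['ee_rot']).as_matrix();T[:3,3]=s['eef_pos'];return T
def cam(n,P=None):
    c=optics.calibration(n)
    return c,(c['T'] if 'T' in c else (P if P is not None else pose())@np.array(c['mount']))
def back(n,u,v,z,P=None):
    c,T=cam(n,P);T=np.array(T);d=T[:3,:3]@[(u-c['cx'])/c['fx'],(v-c['cy'])/c['fy'],1];o=T[:3,3]
    return o+d*(z-o[2])/d[2]
def proj(n,p,P=None):
    c,T=cam(n,P);T=np.array(T);q=T[:3,:3].T@(np.array(p)-T[:3,3]);return np.array([c['cx']+c['fx']*q[0]/q[2],c['cy']+c['fy']*q[1]/q[2]])
Z=dict(post_top=.130,knob_top=.178,v_seat=.074,blank=.074,foot_tip=.089,press=0,tape_roll=0,oil_bottle=0,drill_box=0,hex_key_set=0,spare_lens=0,drill_tube_1=0)
E
python3 - <<'E'
from h import *
for n in ["scene","top"]:
    f=optics.grab_frame(n)
    a,b=((300,150,440,260) if n=="scene" else (270,110,410,220))[:2],((440,260) if n=="scene" else (410,220))
    cv2.imwrite(f"pics/{n}_c.png",cv2.resize(f[a[1]:b[1],a[0]:b[0],::-1],None,fx=5,fy=5,interpolation=cv2.INTER_CUBIC))
    for k in Z:
        for d in finder.pinpoint(k,n)[:2]:
            r,c=d['location'];print(n,k,round(d['confidence'],2),round(c),round(r),back(n,c,r,Z[k]).round(4))
E
```

```text
scene post_top 0.76 388 187 [ 0.7305 -0.1481  0.13  ]
scene post_top 0.65 306 164 [0.659  0.0741 0.13  ]
scene knob_top 0.62 353 197 [ 0.6167 -0.1145  0.178 ]
scene knob_top 0.62 386 187 [ 0.692  -0.1599  0.178 ]
scene v_seat 0.74 348 192 [ 0.6891 -0.049   0.074 ]
scene v_seat 0.36 381 218 [ 0.6733 -0.1718  0.074 ]
scene blank 0.52 327 252 [ 0.5065 -0.1226  0.074 ]
scene blank 0.51 282 139 [0.726  0.2294 0.074 ]
scene press 0.96 380 216 [ 0.7237 -0.1427  0.    ]
scene press 0.66 386 188 [ 0.8178 -0.0999 -0.    ]
scene tape_roll 0.93 388 290 [ 0.5469 -0.2858  0.    ]
scene tape_roll 0.7 344 190 [ 0.7346 -0.004   0.    ]
scene oil_bottle 0.58 286 168 [0.6939 0.1908 0.    ]
scene oil_bottle 0.44 347 193 [ 0.7327 -0.0174  0.    ]
scene drill_box 0.96 391 361 [ 0.4078 -0.3884  0.    ]
scene hex_key_set 0.92 354 307 [ 0.4588 -0.2445  0.    ]
scene spare_lens 0.53 306 163 [0.7473 0.1548 0.    ]
scene drill_tube_1 0.61 280 185 [0.6308 0.1605 0.    ]
top post_top 0.87 358 148 [ 0.7168 -0.1518  0.13  ]
top knob_top 0.58 441 267 [ 0.4281 -0.3459  0.178 ]
top knob_top 0.56 342 188 [ 0.6106 -0.1116  0.178 ]
top v_seat 0.5 312 159 [ 0.6935 -0.0321  0.074 ]
top v_seat 0.22 245 184 [0.6251 0.145  0.074 ]
top blank 0.76 311 160 [ 0.6929 -0.0313  0.074 ]
top blank 0.69 334 221 [ 0.5301 -0.0956  0.074 ]
top press 0.78 353 152 [ 0.7279 -0.1457  0.    ]
top tape_roll 0.7 399 215 [ 0.5505 -0.2782  0.    ]
top oil_bottle 0.52 232 162 [0.6939 0.2    0.    ]
top drill_box 0.56 440 269 [ 0.4012 -0.3916  0.    ]
top drill_box 0.53 385 245 [ 0.4652 -0.2392  0.    ]
top hex_key_set 0.61 387 246 [ 0.4642 -0.2445  0.    ]
top spare_lens 0.8 252 144 [0.7463 0.1446 0.    ]
top drill_tube_1 0.47 245 185 [0.6266 0.1602 0.    ]
top drill_tube_1 0.42 441 269 [ 0.4025 -0.3965  0.    ]
```

View pics/scene_c.png

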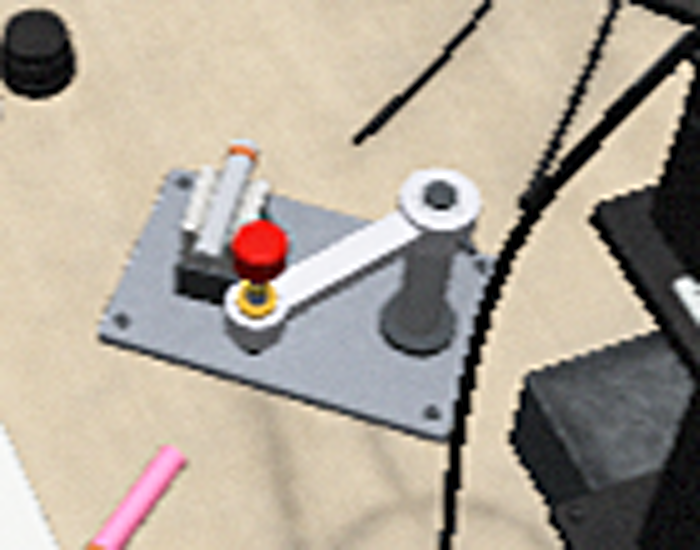

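View pics/top_c.png

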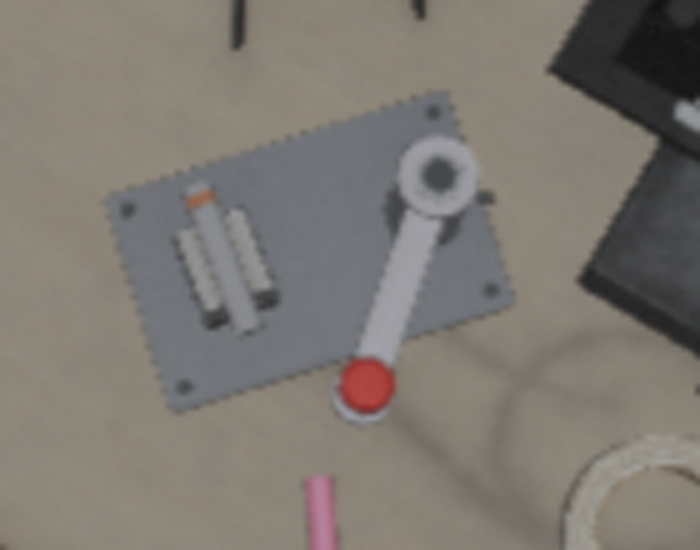

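```bash
python3 - <<'E'
from h import *
from scipy.optimize import least_squares
# plate corners (press frame): (-.17,+-.065),( .035,+-.065) z=.012
top={ (107,197):0,(447,92):1,(513,302):2,(175,410):3}
# scene crop corners (165,172),(103,340),(447,440)
tp=np.array([(107,197),(447,92),(513,302),(175,410)])/5+[270,110]
for p in tp: print(back('top',*p,.012).round(4))
sp=np.array([(168,170),(100,336),(450,436)])/5+[300,150]
for p in sp: print('s',back('scene',*p,.012).round(4))
# directions: -x is toward V block. corner 0/3 are -x side. y: z up
pc=lambda q:np.array(q)
C=[(-.17,-.065),(.035,-.065),(.035,.065),(-.17,.065)]
def press(v,p): c,s=np.cos(v[2]),np.sin(v[2]);return np.array([v[0]+c*p[0]-s*p[1],v[1]+s*p[0]+c*p[1],p[2]])
def res(v,full=False):
    r=[]
    for c,p in zip(C,tp): r+=list(proj('top',press(v,(*c,.012)))-p)
    for i,p in zip((0,3,2),sp): r+=list(proj('scene',press(v,(*C[i],.012)))-p)
    r+=list(proj('top',press(v,(0,0,.13)))-[358,145]); r+=list(proj('scene',press(v,(0,0,.13)))-[388,189])
    return r
best=min((least_squares(res,[.72,-.15,a],loss='soft_l1') for a in np.arange(-3,3,.7)),key=lambda b:b.cost)
print(best.x,np.round(best.fun,1))
v=best.x
for n,p in(('top',(343.4,187)),('scene',(352,199))):
    k=back(n,*p,.178);d=k-press(v,(0,0,.178));print('knob',k,np.hypot(*d[:2]),'angle',np.angle(np.exp(1j*(np.arctan2(d[1],d[0])-v[2]-np.pi))))
for n,p in(('top',(315.8,162.4)),('scene',(344.5,191))):
    k=back(n,*p,.074);d=k-press(v,(0,0,.178));print('V',k,np.hypot(*d[:2]),'angle',np.angle(np.exp(1j*(np.arctan2(d[1],d[0])-v[2]-np.pi))))
print('target',press(v,(-.116,0,.178)))
E
```

```text
[0.7299 0.0281 0.012 ]
[ 0.7925 -0.1632  0.012 ]
[ 0.6738 -0.2017  0.012 ]
[ 0.6097 -0.013   0.012 ]
s [0.726  0.0283 0.012 ]
s [ 0.6079 -0.0157  0.012 ]
s [ 0.6751 -0.2059  0.012 ]Traceback (most recent call last):
  File "<stdin>", line 20, in <module>
  File "<stdin>", line 20, in <genexpr>
    return func(*args, **kwargs)
    result = trf(vector_fun.fun, vector_fun.jac, x0, f0, J0, lb, ub, ftol, xtol,
                 gtol, max_nfev, x_scale, loss_function, tr_solver,
                 tr_options.copy(), verbose, callback=callback_wrapped)
    return trf_no_bounds(
        fun, jac, x0, f0, J0, ftol, xtol, gtol, max_nfev, x_scale,
        loss_function, tr_solver, tr_options, verbose, callback=callback)
    J = jac(x)
    self._update_jac()
    ~~~~~~~~~~~~~~~~^^
    self.J = self.jac_wrapped(xp_copy(self.x), f0=self.f)
             ~~~~~~~~~~~~~~~~^^^^^^^^^^^^^^^^^^^^^^^^^^^^
    J, dct = approx_derivative(
             ~~~~~~~~~~~~~~~~~^
        self.fun,
        ^^^^^^^^^
    ...<2 lines>...
        **self.finite_diff_options,
        ^^^^^^^^^^^^^^^^^^^^^^^^^^^
    )
    ^
   
[... 296 characters left out ...]
l - f0 for f_eval in f_evals]
                                    ^^^^^^^
    f = np.atleast_1d(self.fun(x, *self.args, **self.kwargs))
                      ~~~~~~~~^^^^^^^^^^^^^^^^^^^^^^^^^^^^^^
    return np.atleast_1d(self.fun(x))
                         ~~~~~~~~^^^
    return self.f(x, *self.args, **self.kwargs)
           ~~~~~~^^^^^^^^^^^^^^^^^^^^^^^^^^^^^^
  File "<stdin>", line 17, in res
  File "h.py", line 14, in proj
    c,T=cam(n,P);T=np.array(T);q=T[:3,:3].T@(np.array(p)-T[:3,3]);return np.array([c['cx']+c['fx']*q[0]/q[2],c['cy']+c['fy']*q[1]/q[2]])
        ~~~^^^^^
  File "h.py", line 8, in cam
    c=optics.calibration(n)
ValueError: time passes only in moves, steps and waits
```

```bash
cat > fixh.py <<'E'
s=open('h.py').read()
s=s.replace("    c=optics.calibration(n)\n","    c=CAL[n]\n").replace("def pose","import json,os\nif not os.path.exists('cal.json'): json.dump({n:{k:np.asarray(v).tolist() for k,v in optics.calibration(n).items()} for n in ('scene','top','wrist')},open('cal.json','w'))\nCAL=json.load(open('cal.json'))\ndef pose",1)
open('h.py','w').write(s)
E
python3 fixh.py
python3 - <<'E'
from h import *
from scipy.optimize import least_squares
tp=np.array([(107,197),(447,92),(513,302),(175,410)])/5+[270,110]
sp=np.array([(168,170),(100,336),(450,436)])/5+[300,150]
C=[(-.17,.065),(.035,.065),(.035,-.065),(-.17,-.065)]
def press(v,p): c,s=np.cos(v[2]),np.sin(v[2]);return np.array([v[0]+c*p[0]-s*p[1],v[1]+s*p[0]+c*p[1],p[2]])
def res(v,full=False):
    r=[]
    for c,p in zip(C,tp): r+=list(proj('top',press(v,(*c,.012)))-p)
    for i,p in zip((0,3,2),sp): r+=list(proj('scene',press(v,(*C[i],.012)))-p)
    r+=list(proj('top',press(v,(0,0,.13)))-[358,145]); r+=list(proj('scene',press(v,(0,0,.13)))-[388,189])
    return r
best=min((least_squares(res,[.72,-.15,a],loss='soft_l1') for a in np.arange(-3,3,.7)),key=lambda b:b.cost)
print(best.x,np.round(best.fun,1))
v=best.x
for n,p in(('top',(343.4,187)),('scene',(352,199))):
    k=back(n,*p,.178);d=k-press(v,(0,0,.178));print('knob',k,np.hypot(*d[:2]),'angle',np.angle(np.exp(1j*(np.arctan2(d[1],d[0])-v[2]-np.pi))))
for n,p in(('top',(315.8,162.4)),('scene',(344.5,191))):
    k=back(n,*p,.074);d=k-press(v,(0,0,.178));print('V',k,np.hypot(*d[:2]),'angle',np.angle(np.exp(1j*(np.arctan2(d[1],d[0])-v[2]-np.pi))))
print('target',press(v,(-.116,0,.178)))
E
```

```text
[ 0.72390564 -0.15177122 -1.23632066] [-0.7  0.1  0.1 -1.5  1.6 -0.1 -0.2  1.   0.3 -1.  -1.2 -0.3 -0.1  0.3
  0.2 -0.2  0.1  0.5]
knob [ 0.61275328 -0.11420176  0.178     ] 0.11732992535759236 angle 0.9103763080805809
knob [ 0.61091233 -0.11692987  0.178     ] 0.11824300625376236 angle 0.937222125376767
V [ 0.68533096 -0.04373878  0.074     ] 0.1147127453994667 angle 0.008479914548311651
V [ 0.6855012  -0.04107546  0.074     ] 0.11716847729268694 angle -0.0005322622374315245
target [ 0.68582587 -0.04219964  0.178     ]
```

```bash
python3 - <<'E'
from h import *
P=pose();print(P.round(3))
E
```

```text
[[ 0.     0.97  -0.242  0.164]
 [-0.    -0.242 -0.97   0.655]
 [-1.     0.     0.     0.405]
 [ 0.     0.     0.     1.   ]]
```

View pics/wrist0.png

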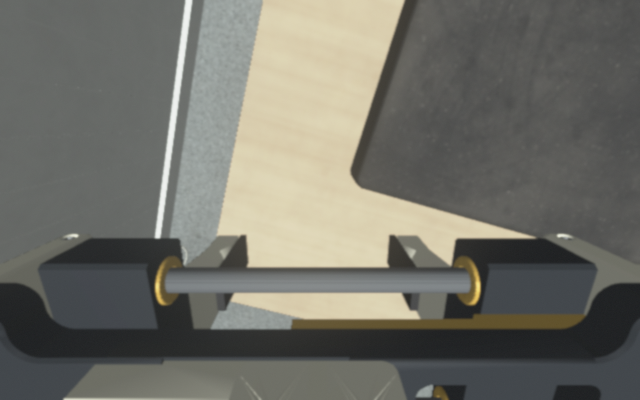

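Call:
play_rows([
  {"gripper": 1, "tx": -0.5},
  {"tx": -1},
  {"tx": -1},
  {"tx": -1},
  {"tx": -1},
  {"tx": -1},
  {"tx": -1},
  {"tx": -0.5},
  {"tx": 0},
])

```text
invalid input
```

Call:
play_rows([
  {"gripper": 1, "tx": -0.5, "ty": 0, "tz": 0, "ax": 0, "ay": 0, "az": 0},
  {"gripper": 1, "tx": -1, "ty": 0, "tz": 0, "ax": 0, "ay": 0, "az": 0},
  {"gripper": 1, "tx": -1, "ty": 0, "tz": 0, "ax": 0, "ay": 0, "az": 0},
  {"gripper": 1, "tx": -1, "ty": 0, "tz": 0, "ax": 0, "ay": 0, "az": 0},
  {"gripper": 1, "tx": -1, "ty": 0, "tz": 0, "ax": 0, "ay": 0, "az": 0},
  {"gripper": 1, "tx": -1, "ty": 0, "tz": 0, "ax": 0, "ay": 0, "az": 0},
  {"gripper": 1, "tx": -1, "ty": 0, "tz": 0, "ax": 0, "ay": 0, "az": 0},
  {"gripper": 1, "tx": -0.5, "ty": 0, "tz": 0, "ax": 0, "ay": 0, "az": 0},
])

```text
t: 2.12
eef_pos: [0.1639, 0.6545, 0.5835]
ee_rot: [-3.121, 1.567, 1.347]
force: [0.6, -0.2, 1.1]
width: 0.0877
```

Call:
play_rows([
  {"gripper": 1, "tx": 0, "ty": 0.4, "tz": 0.41, "ax": 0, "ay": 0, "az": 0},
  {"gripper": 1, "tx": 0, "ty": 0.8, "tz": 0.82, "ax": 0, "ay": 0, "az": 0},
  {"gripper": 1, "tx": 0, "ty": 0.8, "tz": 0.82, "ax": 0, "ay": 0, "az": 0},
  {"gripper": 1, "tx": 0, "ty": 0.8, "tz": 0.82, "ax": 0, "ay": 0, "az": 0},
  {"gripper": 1, "tx": 0, "ty": 0.8, "tz": 0.82, "ax": 0, "ay": 0, "az": 0},
  {"gripper": 1, "tx": 0, "ty": 0.8, "tz": 0.82, "ax": 0, "ay": 0, "az": 0},
  {"gripper": 1, "tx": 0, "ty": 0.8, "tz": 0.82, "ax": 0, "ay": 0, "az": 0},
  {"gripper": 1, "tx": 0, "ty": 0.8, "tz": 0.82, "ax": 0, "ay": 0, "az": 0},
  {"gripper": 1, "tx": 0, "ty": 0.8, "tz": 0.82, "ax": 0, "ay": 0, "az": 0},
  {"gripper": 1, "tx": 0, "ty": 0.8, "tz": 0.82, "ax": 0, "ay": 0, "az": 0},
  {"gripper": 1, "tx": 0, "ty": 0.8, "tz": 0.82, "ax": 0, "ay": 0, "az": 0},
  {"gripper": 1, "tx": 0, "ty": 0.8, "tz": 0.82, "ax": 0, "ay": 0, "az": 0},
  {"gripper": 1, "tx": 0, "ty": 0.8, "tz": 0.82, "ax": 0, "ay": 0, "az": 0},
  {"gripper": 1, "tx": 0, "ty": 0.4, "tz": 0.41, "ax": 0, "ay": 0, "az": 0},
])

```text
t: 3.28
eef_pos: [0.352, 0.3307, 0.5804]
ee_rot: [2.672, 1.57, 0.855]
force: [0.6, -0.4, 0.4]
width: 0.0878
```

```bash
python3 - <<'E'
from h import *
P=pose();s=telemetry.get_state();print(P.round(4).tolist(),np.round(s['q'],3))
d=np.array([.612,-.1155])-P[:2,3];print((P[:3,:3].T@[*d,0])/.025)
E
```

```text
[[0.0007, 0.97, -0.2433, 0.352], [0.0008, -0.2433, -0.97, 0.3307], [-1.0, 0.0005, -0.001, 0.5804], [0.0, 0.0, 0.0, 1.0]] [ 1.163 -0.033 -0.076  0.    -1.527  0.162]
[-7.43542143e-03  1.44297368e+01  1.47831677e+01]
```

Call:
play_rows([
  {"gripper": 1, "tx": 0, "ty": 0.4, "tz": 0.41, "ax": 0, "ay": 0, "az": 0},
  {"gripper": 1, "tx": 0, "ty": 0.8, "tz": 0.82, "ax": 0, "ay": 0, "az": 0},
  {"gripper": 1, "tx": 0, "ty": 0.8, "tz": 0.82, "ax": 0, "ay": 0, "az": 0},
  {"gripper": 1, "tx": 0, "ty": 0.8, "tz": 0.82, "ax": 0, "ay": 0, "az": 0},
  {"gripper": 1, "tx": 0, "ty": 0.8, "tz": 0.82, "ax": 0, "ay": 0, "az": 0},
  {"gripper": 1, "tx": 0, "ty": 0.8, "tz": 0.82, "ax": 0, "ay": 0, "az": 0},
  {"gripper": 1, "tx": 0, "ty": 0.8, "tz": 0.82, "ax": 0, "ay": 0, "az": 0},
  {"gripper": 1, "tx": 0, "ty": 0.8, "tz": 0.82, "ax": 0, "ay": 0, "az": 0},
  {"gripper": 1, "tx": 0, "ty": 0.8, "tz": 0.82, "ax": 0, "ay": 0, "az": 0},
  {"gripper": 1, "tx": 0, "ty": 0.8, "tz": 0.82, "ax": 0, "ay": 0, "az": 0},
  {"gripper": 1, "tx": 0, "ty": 0.8, "tz": 0.82, "ax": 0, "ay": 0, "az": 0},
  {"gripper": 1, "tx": 0, "ty": 0.8, "tz": 0.82, "ax": 0, "ay": 0, "az": 0},
  {"gripper": 1, "tx": 0, "ty": 0.8, "tz": 0.82, "ax": 0, "ay": 0, "az": 0},
  {"gripper": 1, "tx": 0, "ty": 0.8, "tz": 0.82, "ax": 0, "ay": 0, "az": 0},
  {"gripper": 1, "tx": 0, "ty": 0.8, "tz": 0.82, "ax": 0, "ay": 0, "az": 0},
  {"gripper": 1, "tx": 0, "ty": 0.8, "tz": 0.82, "ax": 0, "ay": 0, "az": 0},
  {"gripper": 1, "tx": 0, "ty": 0.8, "tz": 0.82, "ax": 0, "ay": 0, "az": 0},
  {"gripper": 1, "tx": 0, "ty": 0.8, "tz": 0.82, "ax": 0, "ay": 0, "az": 0},
  {"gripper": 1, "tx": 0, "ty": 0.4, "tz": 0.41, "ax": 0, "ay": 0, "az": 0},
])

```text
t: 4.87
eef_pos: [0.6122, -0.1143, 0.5789]
ee_rot: [-0.882, 1.57, -2.699]
force: [-0.6, 1.1, -1.5]
width: 0.0875
```

```bash
python3 - <<'E'
from h import *
P=pose();s=telemetry.get_state();print(P.round(4).tolist(),np.round(s['q'],3))
f=optics.grab_frame('wrist');cv2.imwrite('pics/w1.png',f[:,:,::-1])
for k in('knob_top','post_top','v_seat','blank'):
    for d in finder.pinpoint(k,'wrist')[:2]:
        r,c=d['location'];print(k,round(d['confidence'],2),round(c),round(r),back('wrist',c,r,Z[k],P).round(4))
f=optics.grab_frame('scene');cv2.imwrite('pics/s1.png',f[:,:,::-1])
E
```

```text
[[-0.0011, 0.9698, -0.2438, 0.6122], [-0.0005, -0.2438, -0.9698, -0.1143], [-1.0, -0.0009, 0.0007, 0.5789], [0.0, 0.0, 0.0, 1.0]] [ 0.129  0.216  0.2    0.    -1.556  1.196]
knob_top 0.78 312 178 [ 0.6136 -0.109   0.178 ]
knob_top 0.74 407 173 [ 0.5886 -0.2375  0.178 ]
post_top 0.81 318 86 [ 0.7314 -0.1458  0.13  ]
post_top 0.71 467 219 [ 0.4757 -0.3342  0.13  ]
v_seat 0.59 265 134 [ 0.6863 -0.0431  0.074 ]
blank 0.8 102 129 [0.7605 0.2212 0.074 ]
blank 0.75 263 136 [ 0.6845 -0.0388  0.074 ]
```

View pics/w1.png

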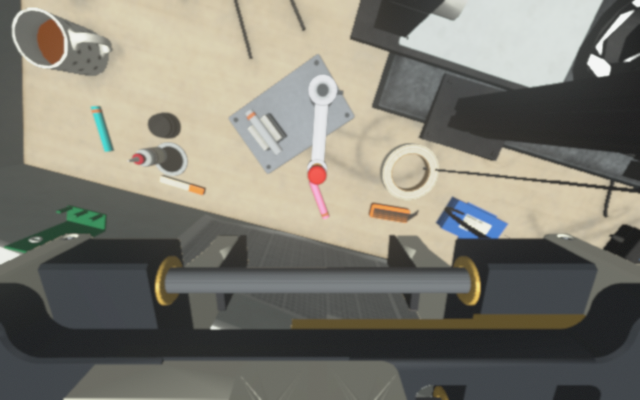

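View pics/s1.png

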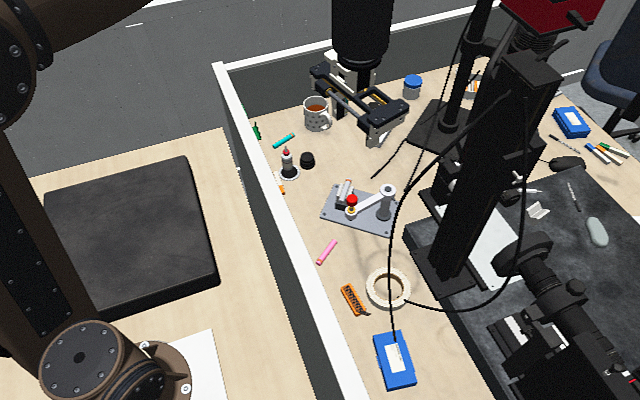

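Call:
play_rows([
  {"gripper": 1, "tx": 0.5, "ty": 0, "tz": 0, "ax": 0, "ay": 0, "az": 0},
  {"gripper": 1, "tx": 1, "ty": 0, "tz": 0, "ax": 0, "ay": 0, "az": 0},
  {"gripper": 1, "tx": 1, "ty": 0, "tz": 0, "ax": 0, "ay": 0, "az": 0},
  {"gripper": 1, "tx": 1, "ty": 0, "tz": 0, "ax": 0, "ay": 0, "az": 0},
  {"gripper": 1, "tx": 1, "ty": 0, "tz": 0, "ax": 0, "ay": 0, "az": 0},
  {"gripper": 1, "tx": 1, "ty": 0, "tz": 0, "ax": 0, "ay": 0, "az": 0},
  {"gripper": 1, "tx": 0.5, "ty": 0, "tz": 0, "ax": 0, "ay": 0, "az": 0},
  {"gripper": 1, "tx": 0, "ty": 0, "tz": 0, "ax": 0, "ay": 0, "az": 0},
  {"gripper": 1, "tx": 0, "ty": 0, "tz": 0, "ax": 0, "ay": 0, "az": 0},
])

```text
t: 5.92
eef_pos: [0.6109, -0.1111, 0.4301]
ee_rot: [-0.188, 1.57, -2.002]
force: [0.6, -0.8, 0.4]
width: 0.0879
```

```bash
python3 - <<'E'
from h import *
P=pose();s=telemetry.get_state();print(P.round(4).tolist(),np.round(s['q'],3))
for n in('wrist','scene','top'):
    f=optics.grab_frame(n);cv2.imwrite(f'pics/{n}2.png',f[:,:,::-1])
    i=f.astype(int);m=((i[...,0]>130)&(i[...,1]<70)&(i[...,2]<70)).astype(np.uint8)
    _,_,st,ce=cv2.connectedComponentsWithStats(m)
    for a,c in zip(st[1:],ce[1:]):
        if a[4]>40: print(n,a,c.round(1),back(n,*c,.178,P).round(4))
E
```

```text
[[-0.0002, 0.9705, -0.241, 0.6109], [-0.0003, -0.241, -0.9705, -0.1111], [-1.0, -0.0001, 0.0004, 0.4301], [0.0, 0.0, 0.0, 1.0]] [ 0.134  0.256 -0.076  0.    -1.24   1.193]
wrist [308 191  23   9  57] [319.7 193.5] [ 0.6262 -0.118   0.178 ]
scene [346 194  11   9  74] [351.6 198.3] [ 0.6119 -0.1149  0.178 ]
top [628 222  12  28 166] [634.9 238.6] [ 0.5043 -0.7911  0.178 ]
```

View pics/wrist2.png

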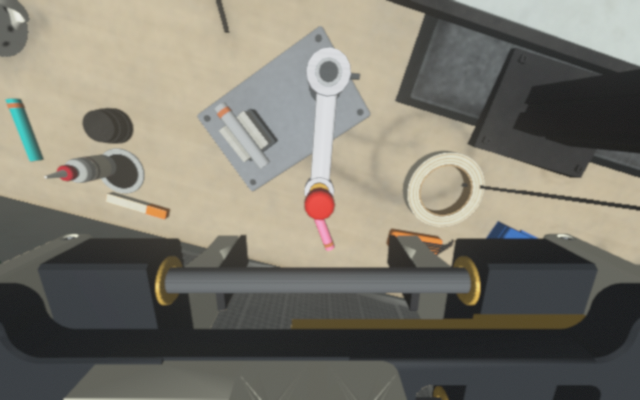

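View pics/scene2.png

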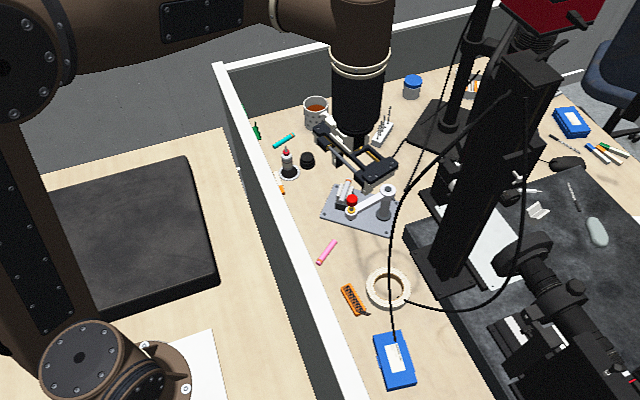

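```bash
python3 - <<'E'
from h import *
for z in (.25,.43,.5,.55,.6,.65,.7,.75): print(z,proj('scene',[.611,-.111,z]).round())
E
```

```text
0.25 [351. 179.]
0.43 [355. 119.]
0.5 [357.  90.]
0.55 [358.  67.]
0.6 [360.  40.]
0.65 [362.  11.]
0.7 [364. -23.]
0.75 [366. -61.]
```

Call:
play_rows([
  {"gripper": 1, "tx": 0, "ty": 0.12, "tz": 0.15, "ax": 0, "ay": 0, "az": 0},
  {"gripper": 1, "tx": 0.5, "ty": 0, "tz": 0, "ax": 0, "ay": 0, "az": 0},
  {"gripper": 1, "tx": 0.5, "ty": 0, "tz": 0, "ax": 0, "ay": 0, "az": 0},
  {"gripper": 1, "tx": 0.5, "ty": 0, "tz": 0, "ax": 0, "ay": 0, "az": 0},
  {"gripper": 1, "tx": 0.5, "ty": 0, "tz": 0, "ax": 0, "ay": 0, "az": 0},
  {"gripper": 1, "tx": 0.5, "ty": 0, "tz": 0, "ax": 0, "ay": 0, "az": 0},
  {"gripper": 1, "tx": 0.5, "ty": 0, "tz": 0, "ax": 0, "ay": 0, "az": 0},
  {"gripper": 1, "tx": 0.5, "ty": 0, "tz": 0, "ax": 0, "ay": 0, "az": 0},
  {"gripper": 1, "tx": 0.5, "ty": 0, "tz": 0, "ax": 0, "ay": 0, "az": 0},
  {"gripper": 1, "tx": 0, "ty": 0, "tz": 0, "ax": 0, "ay": 0, "az": 0},
  {"gripper": 1, "tx": 0, "ty": 0, "tz": 0, "ax": 0, "ay": 0, "az": 0},
])

```text
t: 6.98
eef_pos: [0.6133, -0.1166, 0.3299]
ee_rot: [-0.664, 1.57, -2.479]
force: [0.1, -0.1, 0.1]
width: 0.0879
```

```bash
python3 - <<'E'
from h import *
P=pose();s=telemetry.get_state();print(P.round(4).tolist(),np.round(s['q'],3))
f=optics.grab_frame('wrist')[:,:,::-1];cv2.imwrite('pics/w3.png',f)
f=optics.grab_frame('scene')[:,:,::-1];cv2.imwrite('pics/s3.png',cv2.resize(f[60:260,270:440],None,fx=4,fy=3.0,interpolation=cv2.INTER_CUBIC)[:600])
E
```

```text
[[-0.0004, 0.9702, -0.2424, 0.6133], [-0.0003, -0.2424, -0.9702, -0.1166], [-1.0, -0.0003, 0.0004, 0.3299], [0.0, 0.0, 0.0, 1.0]] [ 0.124  0.332 -0.206  0.    -1.033  1.201]
```

View pics/w3.png

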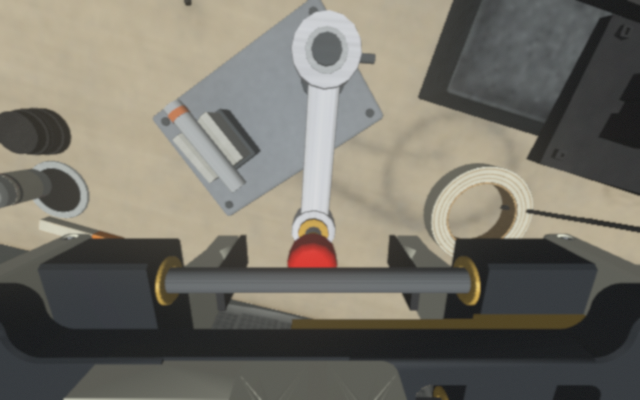

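View pics/s3.png

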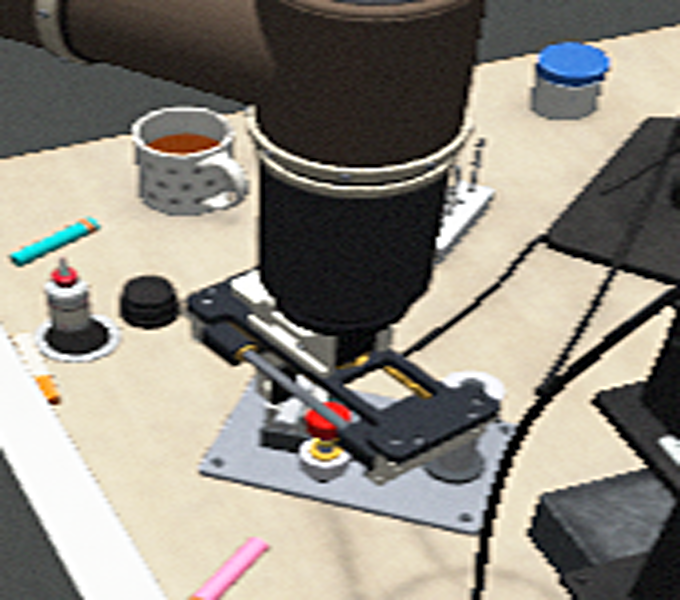

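Call:
play_rows([
  {"gripper": 0.36, "tx": 0, "ty": 0, "tz": -0.1, "ax": 0, "ay": 0, "az": 0},
  {"gripper": 0.36, "tx": 0, "ty": 0, "tz": 0, "ax": 0, "ay": 0, "az": 0},
  {"gripper": 0.36, "tx": 0, "ty": 0, "tz": 0, "ax": 0, "ay": 0, "az": 0},
  {"gripper": 0.36, "tx": 0, "ty": 0, "tz": 0, "ax": 0, "ay": 0, "az": 0},
  {"gripper": 0.36, "tx": 0, "ty": 0, "tz": 0, "ax": 0, "ay": 0, "az": 0},
  {"gripper": 0.36, "tx": 0, "ty": 0, "tz": 0, "ax": 0, "ay": 0, "az": 0},
  {"gripper": 0.36, "tx": 0, "ty": 0, "tz": 0, "ax": 0, "ay": 0, "az": 0},
  {"gripper": 0.36, "tx": 0, "ty": 0, "tz": 0, "ax": 0, "ay": 0, "az": 0},
  {"gripper": 0.36, "tx": 0, "ty": 0, "tz": 0, "ax": 0, "ay": 0, "az": 0},
  {"gripper": 0.36, "tx": 0, "ty": 0, "tz": 0, "ax": 0, "ay": 0, "az": 0},
], newtons=10)

```text
t: 7.92
eef_pos: [0.6137, -0.1139, 0.3297]
ee_rot: [-0.713, 1.571, -2.529]
force: [-0.1, -0.2, 1.2]
width: 0.0324
```

```bash
python3 - <<'E'
from h import *
P=pose();s=telemetry.get_state();print(P.round(4).tolist(),np.round(s['q'],3),s['force'],s['width'])
f=optics.grab_frame('wrist')[:,:,::-1];cv2.imwrite('pics/w4.png',f)
E
```

```text
[[-0.0, 0.9702, -0.2424, 0.6137], [-0.0, -0.2424, -0.9702, -0.1139], [-1.0, -0.0, 0.0, 0.3297], [0.0, 0.0, 0.0, 1.0]] [ 0.129  0.332 -0.207  0.    -1.032  1.197] [-0.0853687  -0.23221747  1.20451425] 0.03243496002974872
```

View pics/w4.png

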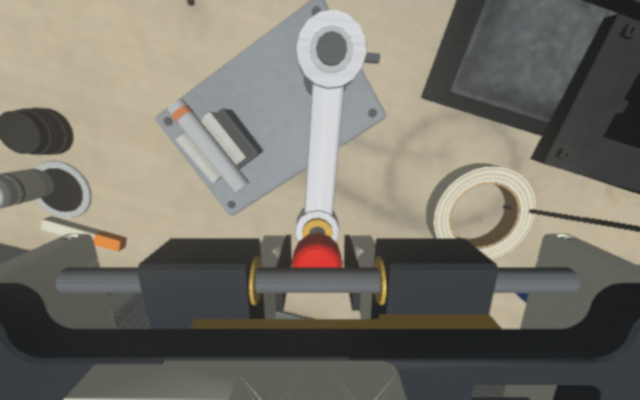

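Call:
play_rows([
  {"gripper": 0.36, "tx": 0, "ty": 0.01, "tz": -0.105, "ax": 0.215, "ay": 0, "az": 0},
  {"gripper": 0.36, "tx": 0, "ty": 0.01, "tz": -0.105, "ax": 0.215, "ay": 0, "az": 0},
  {"gripper": 0.36, "tx": 0, "ty": 0.01, "tz": -0.105, "ax": 0.215, "ay": 0, "az": 0},
  {"gripper": 0.36, "tx": 0, "ty": 0.01, "tz": -0.105, "ax": 0.215, "ay": 0, "az": 0},
  {"gripper": 0.36, "tx": 0, "ty": 0.01, "tz": -0.105, "ax": 0.215, "ay": 0, "az": 0},
  {"gripper": 0.36, "tx": 0, "ty": 0.01, "tz": -0.105, "ax": 0.215, "ay": 0, "az": 0},
  {"gripper": 0.36, "tx": 0, "ty": 0.01, "tz": -0.105, "ax": 0.215, "ay": 0, "az": 0},
  {"gripper": 0.36, "tx": 0, "ty": 0.01, "tz": -0.105, "ax": 0.215, "ay": 0, "az": 0},
  {"gripper": 0.36, "tx": 0, "ty": 0.01, "tz": -0.105, "ax": 0.215, "ay": 0, "az": 0},
  {"gripper": 0.36, "tx": 0, "ty": 0.01, "tz": -0.105, "ax": 0.215, "ay": 0, "az": 0},
  {"gripper": 0.36, "tx": 0, "ty": 0.01, "tz": -0.105, "ax": 0.215, "ay": 0, "az": 0},
  {"gripper": 0.36, "tx": 0, "ty": 0.01, "tz": -0.105, "ax": 0.215, "ay": 0, "az": 0},
  {"gripper": 0.36, "tx": 0, "ty": 0.01, "tz": -0.105, "ax": 0.215, "ay": 0, "az": 0},
  {"gripper": 0.36, "tx": 0, "ty": 0.01, "tz": -0.105, "ax": 0.215, "ay": 0, "az": 0},
  {"gripper": 0.36, "tx": 0, "ty": 0.01, "tz": -0.105, "ax": 0.215, "ay": 0, "az": 0},
  {"gripper": 0.36, "tx": 0, "ty": 0.01, "tz": -0.105, "ax": 0.215, "ay": 0, "az": 0},
])

```text
t: 9.3
eef_pos: [0.6337, -0.0774, 0.3295]
ee_rot: [-0.732, 1.569, -2.91]
force: [-3.0, -1.6, 0.9]
width: 0.0316
```

```bash
python3 - <<'E'
from h import *
P=pose();s=telemetry.get_state();print(P.round(4).tolist(),np.round(s['q'],3),s['force'],s['width'])
r=P[:2,3]-[.7239,-.1518];print(np.hypot(*r),np.degrees(np.arctan2(r[1],r[0])), np.degrees(np.arctan2(P[1,2],P[0,2])))
f=optics.grab_frame('wrist')[:,:,::-1];cv2.imwrite('pics/w5.png',f)
E
```

```text
[[-0.0016, 0.8217, -0.5699, 0.6337], [-0.0004, -0.5699, -0.8217, -0.0774], [-1.0, -0.0011, 0.0012, 0.3295], [0.0, 0.0, 0.0, 1.0]] [ 0.184  0.354 -0.174  0.    -1.044  0.781] [-2.95347611 -1.58198714  0.9208401 ] 0.031594968140910576
0.11690999530962512 140.48826702854433 -124.74262460833685
```

View pics/w5.png

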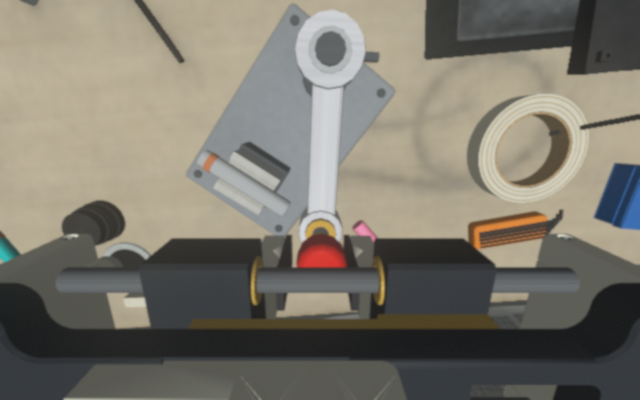

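Call:
play_rows([
  {"gripper": 0.36, "tx": 0, "ty": 0.01, "tz": -0.105, "ax": 0.215, "ay": 0, "az": 0},
  {"gripper": 0.36, "tx": 0, "ty": 0.01, "tz": -0.105, "ax": 0.215, "ay": 0, "az": 0},
  {"gripper": 0.36, "tx": 0, "ty": 0.01, "tz": -0.105, "ax": 0.215, "ay": 0, "az": 0},
  {"gripper": 0.36, "tx": 0, "ty": 0.01, "tz": -0.105, "ax": 0.215, "ay": 0, "az": 0},
  {"gripper": 0.36, "tx": 0, "ty": 0.01, "tz": -0.105, "ax": 0.215, "ay": 0, "az": 0},
  {"gripper": 0.36, "tx": 0, "ty": 0.01, "tz": -0.105, "ax": 0.215, "ay": 0, "az": 0},
  {"gripper": 0.36, "tx": 0, "ty": 0.01, "tz": -0.105, "ax": 0.215, "ay": 0, "az": 0},
  {"gripper": 0.36, "tx": 0, "ty": 0.01, "tz": -0.105, "ax": 0.215, "ay": 0, "az": 0},
  {"gripper": 0.36, "tx": 0, "ty": 0.01, "tz": -0.105, "ax": 0.215, "ay": 0, "az": 0},
  {"gripper": 0.36, "tx": 0, "ty": 0.01, "tz": -0.105, "ax": 0.215, "ay": 0, "az": 0},
  {"gripper": 0.36, "tx": 0, "ty": 0.01, "tz": -0.105, "ax": 0.215, "ay": 0, "az": 0},
  {"gripper": 0.36, "tx": 0, "ty": 0.01, "tz": -0.105, "ax": 0.215, "ay": 0, "az": 0},
  {"gripper": 0.36, "tx": 0, "ty": 0.01, "tz": -0.105, "ax": 0.215, "ay": 0, "az": 0},
  {"gripper": 0.36, "tx": 0, "ty": 0.01, "tz": -0.105, "ax": 0.215, "ay": 0, "az": 0},
  {"gripper": 0.36, "tx": 0, "ty": 0.01, "tz": -0.105, "ax": 0.215, "ay": 0, "az": 0},
  {"gripper": 0.36, "tx": 0, "ty": 0.01, "tz": -0.105, "ax": 0.215, "ay": 0, "az": 0},
  {"gripper": 0.36, "tx": 0, "ty": 0.01, "tz": -0.105, "ax": 0.215, "ay": 0, "az": 0},
  {"gripper": 0.36, "tx": 0, "ty": 0.01, "tz": -0.105, "ax": 0.215, "ay": 0, "az": 0},
  {"gripper": 0.36, "tx": 0, "ty": 0.01, "tz": -0.105, "ax": 0.215, "ay": 0, "az": 0},
])

```text
t: 10.93
eef_pos: [0.6734, -0.0463, 0.3297]
ee_rot: [2.896, 1.571, 0.29]
force: [-2.3, 0.6, -1.0]
width: 0.0318
```

```bash
python3 - <<'E'
from h import *
P=pose();s=telemetry.get_state();print(P.round(4).tolist(),np.round(s['q'],3),s['force'],s['width'])
r=P[:2,3]-[.7239,-.1518];print(np.hypot(*r),np.degrees(np.arctan2(r[1],r[0])), np.degrees(np.arctan2(P[1,2],P[0,2])))
f=optics.grab_frame('wrist')[:,:,::-1];cv2.imwrite('pics/w6.png',f)
E
```

```text
[[0.0001, 0.5105, -0.8599, 0.6734], [0.0, -0.8599, -0.5105, -0.0463], [-1.0, 0.0, -0.0001, 0.3297], [0.0, 0.0, 0.0, 1.0]] [ 0.219  0.41  -0.087 -0.    -1.074  0.316] [-2.33945459  0.60177498 -0.95693472] 0.03180154225990137
0.11697301914765551 115.5646759733528 -149.3015230413894
```

View pics/w6.png

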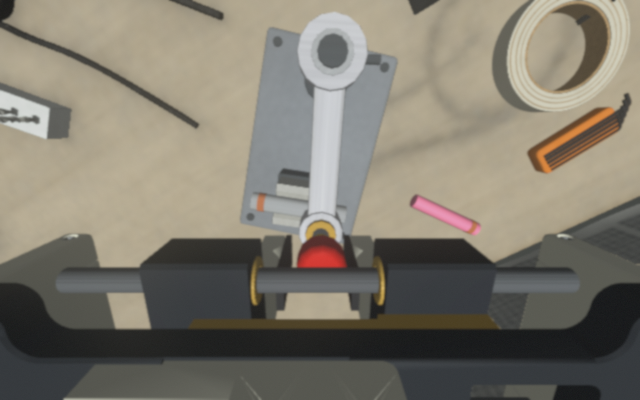

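Call:
play_rows([
  {"gripper": 0.36, "tx": 0, "ty": 0.01, "tz": -0.105, "ax": 0.215, "ay": 0, "az": 0},
  {"gripper": 0.36, "tx": 0, "ty": 0.01, "tz": -0.105, "ax": 0.215, "ay": 0, "az": 0},
  {"gripper": 0.36, "tx": 0, "ty": 0.01, "tz": -0.105, "ax": 0.215, "ay": 0, "az": 0},
  {"gripper": 0.36, "tx": 0, "ty": 0.01, "tz": -0.105, "ax": 0.215, "ay": 0, "az": 0},
  {"gripper": 0.36, "tx": 0, "ty": 0.01, "tz": -0.105, "ax": 0.215, "ay": 0, "az": 0},
  {"gripper": 0.36, "tx": 0, "ty": 0.01, "tz": -0.05, "ax": 0.1, "ay": 0, "az": 0},
  {"gripper": 0.36, "tx": 0, "ty": 0, "tz": 0, "ax": 0, "ay": 0, "az": 0},
  {"gripper": 0.36, "tx": 0, "ty": 0, "tz": 0, "ax": 0, "ay": 0, "az": 0},
  {"gripper": 0.36, "tx": 0, "ty": 0, "tz": 0, "ax": 0, "ay": 0, "az": 0},
])

```text
t: 11.73
eef_pos: [0.6869, -0.0411, 0.3299]
ee_rot: [2.731, 1.57, 0.005]
force: [-0.7, -0.4, 0.8]
width: 0.0315
```

```bash
python3 - <<'E'
from h import *
P=pose();s=telemetry.get_state();print(P.round(4).tolist(),np.round(s['q'],3),s['force'],s['width'])
r=P[:2,3]-[.7239,-.1518];print(np.hypot(*r),np.degrees(np.arctan2(r[1],r[0])), np.degrees(np.arctan2(P[1,2],P[0,2])))
f=optics.grab_frame('wrist')[:,:,::-1];cv2.imwrite('pics/w7.png',f)
cv2.imwrite('pics/w7c.png',cv2.resize(f[0:300,220:420],None,fx=3,fy=2,interpolation=cv2.INTER_CUBIC) if 0 else cv2.resize(f[0:290,220:420],None,fx=2,fy=2,interpolation=cv2.INTER_CUBIC))
f=optics.grab_frame('scene')[:,:,::-1];cv2.imwrite('pics/s7.png',cv2.resize(f[130:250,300:420],None,fx=5,fy=5,interpolation=cv2.INTER_CUBIC))
E
```

```text
[[0.0012, 0.4035, -0.915, 0.6869], [0.0, -0.915, -0.4035, -0.0411], [-1.0, 0.0005, -0.0011, 0.3299], [0.0, 0.0, 0.0, 1.0]] [ 0.223  0.429 -0.055  0.    -1.085  0.192] [-0.65147767 -0.35685406  0.75258929] 0.03148311416386095
0.11677528019512991 108.49126466400722 -156.20336682018274
```

View pics/w7c.png

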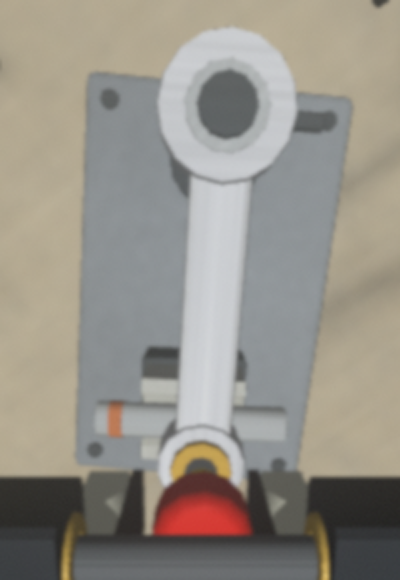

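View pics/s7.png

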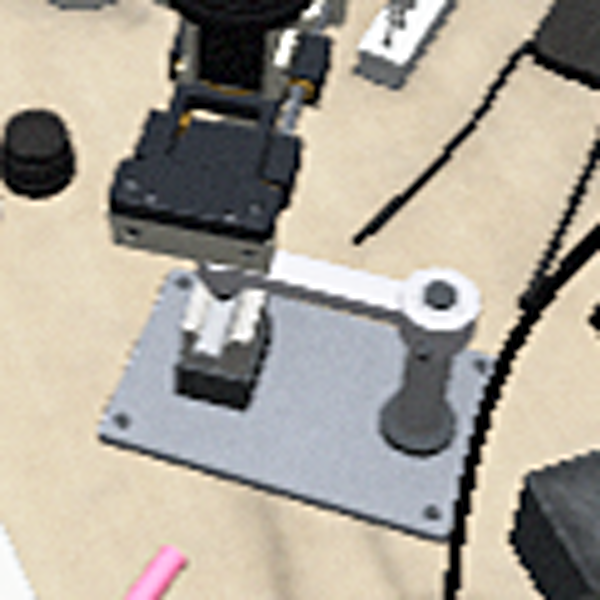

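```bash
python3 - <<'E'
from h import *
P=pose()
w=lambda x,y,z:back('wrist',220+x/2,y/2,z,P)
post=w(228,104,.13);col=w(201,467,.130)
print('post',post,'collar',col,np.hypot(*(col-post)[:2]),np.degrees(np.arctan2(*(col-post)[1::-1])))
for n,a,z in(('blankL',(96,416),.076),('blankR',(286,424),.076),('VbL',(143,372),.062),('VbR',(246,375),.062),('topL',(141,378),.062),('cornTL',(90,73),.012),('cornTR',(351,101),.012),('cornBL',(78,464),.012)):
    print(n,w(*a,z).round(4))
v=np.array([.7239,-.1518,-1.2363])
for y in(-.042,.042,-.023,.023): 
    c,s=np.cos(v[2]),np.sin(v[2]);print(y,(proj('wrist',[v[0]-.116*c-s*y,v[1]-.116*s+c*y,.074],P)-[220,0])*2)
E
```

```text
post [ 0.72390584 -0.15087096  0.13      ] collar [ 0.68473277 -0.04346226  0.13      ] 0.1143291744530971 110.03744167557923
blankL [ 0.7273 -0.0263  0.076 ]
blankR [ 0.6488 -0.0569  0.076 ]
VbL [ 0.7158 -0.0497  0.062 ]
VbR [ 0.672  -0.0674  0.062 ]
topL [ 0.7155 -0.0467  0.062 ]
cornTL [ 0.7938 -0.1618  0.012 ]
cornTR [ 0.6745 -0.2013  0.012 ]
cornBL [0.7292 0.0286 0.012 ]
-0.042 [289.68454505 426.58205378]
0.042 [102.29962091 412.11237815]
-0.023 [247.54775341 423.32829305]
0.023 [144.93323002 415.40450263]
```

Call:
play_rows([
  {"gripper": 0.2, "tx": 0, "ty": 0, "tz": 0, "ax": 0, "ay": 0, "az": 0},
  {"gripper": 0.2, "tx": 0, "ty": 0, "tz": 0, "ax": 0, "ay": 0, "az": 0},
  {"gripper": 0.2, "tx": 0, "ty": 0, "tz": 0, "ax": 0, "ay": 0, "az": 0},
  {"gripper": 0.2, "tx": 0, "ty": 0, "tz": 0, "ax": 0, "ay": 0, "az": 0},
  {"gripper": 0.2, "tx": 0, "ty": 0, "tz": 0, "ax": 0, "ay": 0, "az": 0},
  {"gripper": 0.2, "tx": 0, "ty": 0, "tz": 0, "ax": 0, "ay": 0, "az": 0},
  {"gripper": 0.2, "tx": 0, "ty": 0, "tz": 0, "ax": 0, "ay": 0, "az": 0},
  {"gripper": 0.2, "tx": 0, "ty": 0, "tz": 0, "ax": 0, "ay": 0, "az": 0},
], newtons=40)

```text
t: 12.5
eef_pos: [0.6865, -0.0412, 0.3296]
ee_rot: [0.387, 1.571, -2.34]
force: [-2.3, -1.7, 0.1]
width: 0.0265
```

```bash
python3 - <<'E'
from h import *
P=pose();s=telemetry.get_state();print(P.round(4).tolist(),s['force'],s['moment'],s['width'])
r=P[:2,3]-[.7239,-.1518];print(np.hypot(*r),np.degrees(np.arctan2(r[1],r[0])))
f=optics.grab_frame('wrist')[:,:,::-1]
cv2.imwrite('pics/w8c.png',cv2.resize(f[0:290,220:420],None,fx=2,fy=2,interpolation=cv2.INTER_CUBIC))
E
```

```text
[[-0.0002, 0.4031, -0.9152, 0.6865], [-0.0002, -0.9152, -0.4031, -0.0412], [-1.0, 0.0001, 0.0002, 0.3296], [0.0, 0.0, 0.0, 1.0]] [-2.32848225 -1.71995499  0.08447761] [-0.64474206  0.54633127 -0.04517537] 0.026470623445320984
0.1167623109830268 108.67426027653052
```

View pics/w8c.png

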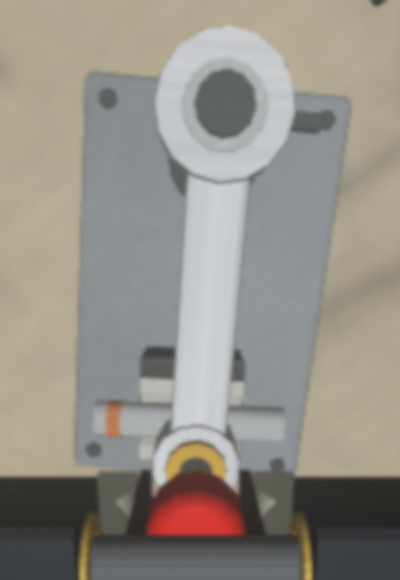

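Call:
play_rows([
  {"gripper": 0.2, "tx": 0.08, "ty": 0, "tz": 0, "ax": 0, "ay": 0, "az": 0},
  {"gripper": 0.2, "tx": 0.08, "ty": 0, "tz": 0, "ax": 0, "ay": 0, "az": 0},
  {"gripper": 0.2, "tx": 0.08, "ty": 0, "tz": 0, "ax": 0, "ay": 0, "az": 0},
  {"gripper": 0.2, "tx": 0.08, "ty": 0, "tz": 0, "ax": 0, "ay": 0, "az": 0},
  {"gripper": 0.2, "tx": 0, "ty": 0, "tz": 0, "ax": 0, "ay": 0, "az": 0},
  {"gripper": 0.2, "tx": 0, "ty": 0, "tz": 0, "ax": 0, "ay": 0, "az": 0},
  {"gripper": 0.2, "tx": 0, "ty": 0, "tz": 0, "ax": 0, "ay": 0, "az": 0},
])

```text
t: 13.13
eef_pos: [0.6866, -0.0411, 0.3221]
ee_rot: [2.331, 1.57, -0.395]
force: [-2.7, -1.6, 6.2]
width: 0.0262
```

Call:
play_rows([
  {"gripper": 0.2, "tx": 0.07, "ty": 0, "tz": 0, "ax": 0, "ay": 0, "az": 0},
  {"gripper": 0.2, "tx": 0.07, "ty": 0, "tz": 0, "ax": 0, "ay": 0, "az": 0},
  {"gripper": 0.2, "tx": 0.07, "ty": 0, "tz": 0, "ax": 0, "ay": 0, "az": 0},
  {"gripper": 0.2, "tx": 0, "ty": 0, "tz": 0, "ax": 0, "ay": 0, "az": 0},
  {"gripper": 0.2, "tx": 0, "ty": 0, "tz": 0, "ax": 0, "ay": 0, "az": 0},
  {"gripper": 0.2, "tx": 0, "ty": 0, "tz": 0, "ax": 0, "ay": 0, "az": 0},
  {"gripper": 0.2, "tx": 0, "ty": 0, "tz": 0, "ax": 0, "ay": 0, "az": 0},
])

```text
t: 13.72
eef_pos: [0.6867, -0.041, 0.3179]
ee_rot: [2.549, 1.569, -0.177]
force: [-4.3, -1.9, 10.0]
width: 0.0263
```

```bash
python3 - <<'E'
from h import *
for _ in range(4):
    f=optics.grab_frame('wrist')[:,:,::-1]
    P=pose();s=telemetry.get_state();print(P[:3,3].round(4).tolist(),np.round(s['force'],1),s['width'])
cv2.imwrite('pics/w9c.png',cv2.resize(f[0:290,220:420],None,fx=2,fy=2,interpolation=cv2.INTER_CUBIC))
cv2.imwrite('pics/w9d.png',cv2.resize(f[200:290,270:370],None,fx=6,fy=6,interpolation=cv2.INTER_CUBIC))
E
```

```text
[0.6866, -0.0411, 0.3179] [-4.1 -1.7 10.5] 0.02607013647744579
[0.6866, -0.0411, 0.3179] [-4.8 -0.9 10.7] 0.026387237243507524
[0.6867, -0.0411, 0.3179] [-4.6 -0.4 10.2] 0.026530935160211478
[0.6866, -0.0411, 0.3179] [-4.4 -0.8 10.7] 0.026622742855285823
```

View pics/w9c.png

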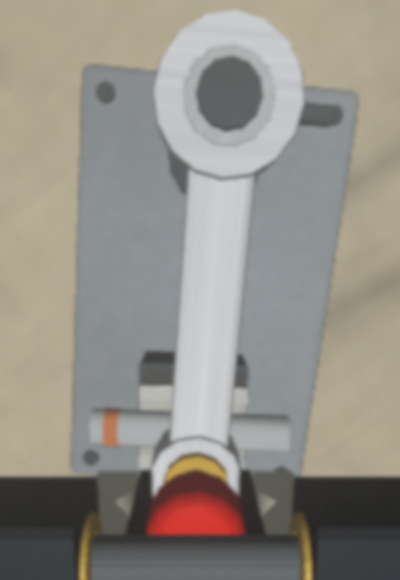

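View pics/w9d.png

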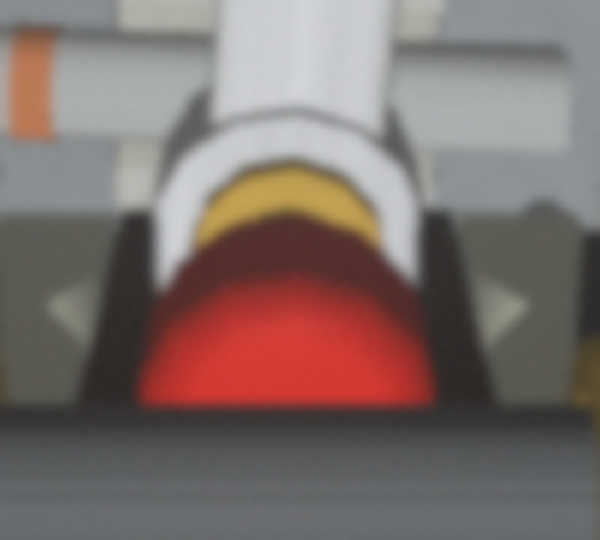

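Call:
play_rows([
  {"gripper": 0.2, "tx": 0.03, "ty": 0, "tz": 0, "ax": 0, "ay": 0, "az": 0},
  {"gripper": 0.2, "tx": 0.02, "ty": 0, "tz": 0, "ax": 0, "ay": 0, "az": 0},
  {"gripper": 0.2, "tx": 0, "ty": 0, "tz": 0, "ax": 0, "ay": 0, "az": 0},
  {"gripper": 0.2, "tx": 0, "ty": 0, "tz": 0, "ax": 0, "ay": 0, "az": 0},
  {"gripper": 0.2, "tx": 0, "ty": 0, "tz": 0, "ax": 0, "ay": 0, "az": 0},
  {"gripper": 0.2, "tx": 0, "ty": 0, "tz": 0, "ax": 0, "ay": 0, "az": 0},
  {"gripper": 0.2, "tx": 0, "ty": 0, "tz": 0, "ax": 0, "ay": 0, "az": 0},
])

```text
t: 14.5
eef_pos: [0.6866, -0.0411, 0.3169]
ee_rot: [2.544, 1.569, -0.182]
force: [-4.3, -1.0, 12.2]
width: 0.0268
```

```bash
python3 - <<'E'
from h import *
for _ in range(3):
    f=optics.grab_frame('wrist')[:,:,::-1]
    P=pose();s=telemetry.get_state();print(P[:3,3].round(4).tolist(),np.round(s['force'],1),s['width'])
cv2.imwrite('pics/w10d.png',cv2.resize(f[200:290,270:370],None,fx=6,fy=6,interpolation=cv2.INTER_CUBIC))
f=optics.grab_frame('scene')[:,:,::-1];cv2.imwrite('pics/s10.png',cv2.resize(f[130:250,300:420],None,fx=5,fy=5,interpolation=cv2.INTER_CUBIC))
E
```

```text
[0.6866, -0.0411, 0.3169] [-4.8 -0.7 10.8] 0.0265530379026679
[0.6866, -0.0411, 0.3169] [-5.4 -0.7 12. ] 0.026659582168697574
[0.6866, -0.041, 0.3169] [-5.1 -0.8 10.8] 0.0264464782722555
```

View pics/w10d.png

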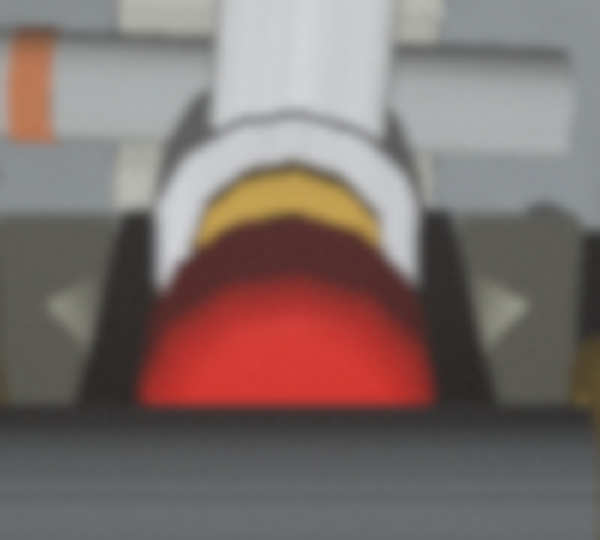

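View pics/s10.png

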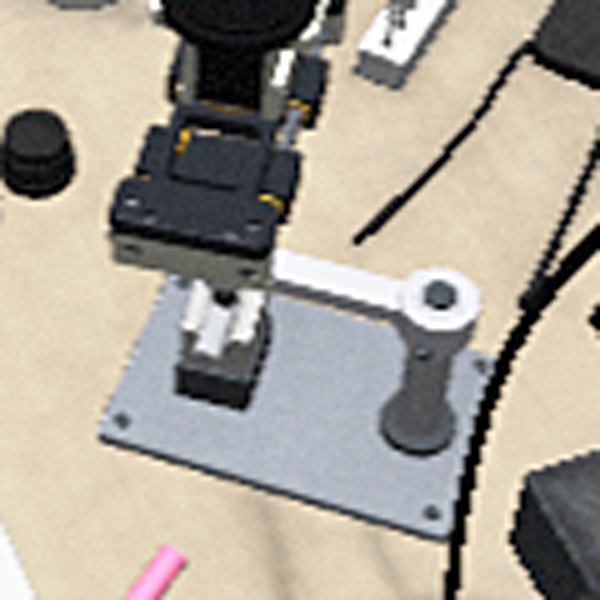

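```bash
python3 - <<'E'
from station import job_done
print(job_done())
E
```

```text
the job is handed in; nothing more can be done
None
```

I swung the press arm over the middle of the V-block, pressed the knob to about its 13 mm mark, and handed the job in with the knob still gripped and held down. I was still gripping with 40 N, about 15 s into the 51 s allowed.

**Swing:** I crossed above the divider, closed the fingers loosely round the red knob and swung the arm about 52° round the post. I then gripped the knob firmly. The last position check puts the foot within about 2 mm of the V's middle. The different sightings of the V disagreed by about 1–2°, or 2–4 mm, inside the 8 mm allowed.

**Press:** The tool went down 12.7 mm after gripping, and the upward force read 10.8–12.2 N, against about 12 N expected at the mark. The two agree, so the knob does not seem to have slipped in the fingers.

**Blank and bystanders:** In the last pictures the blank lies in the V, with its middle about 3 mm along from the centre. I saw nothing lying round the press moved, though I did not measure each bystander again.

**Not checked:**
- The yellow ring was mostly hidden by the knob and fingers, so the 13 mm rests on tool travel and force, not on seeing the ring.
- The foot's force on the blank cannot be measured directly; from the spring rates it should be about 5 N.
- A sideways force of about 5 N remained on the tool, and the reported finger opening was 26.5 mm on a 28 mm knob. I did not look into either.

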